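# Fit the sanding drum on the splined spindle

### The arm

A 6-joint arm with a two-finger parallel gripper is mounted at the origin on the work surface. World frame = base frame: x ahead of the robot, y to its left, z up, the work surface at z = 0. Lengths are in m, angles in rad, forces in N, time in s.
With the tool pointing down it reaches from about 0.325 to 0.9 m from the base axis. Payload 6.1 kg.
Tool frame: the origin (TCP) lies between the finger pads; the fingertips stand 8 mm ahead of it and the grasp point (between the pads) lies 11 mm behind it; x points along the fingers, y is the direction in which the jaws open and shut, and the axes are right-handed (so a half turn about x gives the same grasp; the last joint's range is limited). The gripper opens to 85 mm and grips with 20 to 120 N. Pads are 22 mm wide; open, the fingers measure 114 mm over their backs; the gripper's body (76 mm by 85 mm) begins 54 mm behind the grasp point. The pads swing forward as they close: fully open they stand 13 mm farther back than shut.
Start: joints at [-1.232, 0.22, 1.526, -0, 1.395, -0.126], TCP at [0.28, -0.559, 0.239] pointing down, gripper open.
Joint ranges: [-2.98, 2.98], [-0.91, 2.08], [0.09, 2.57], [-1.24, 4.39], [0.2, 2.65], [-2.68, 2.68]. Speed limits (rad/s): [2.57, 2.57, 3.01, 3.14, 3.14, 3.14].

### API

Orientations are given as a 3x3 rotation matrix whose columns are the frame's x, y, z axes.
In Python, from workcell import bot, eyes gives the robot as it stands. The module is installed in compiled form; this text tells all that it offers.
- The arm moves only by the tool play_rows, never from a script. Its argument "increments" is a list of rows, each a list of 7 numbers: the turn, a rotation vector about the world's x, y, z as a fraction of full scale, then the shift along the world's x, y, z as a fraction of full scale, then the gripper's target within -1 to 1 (shut at 1, half-way at 0, fully open at -1). In form: [[rx, ry, rz, x, y, z, grip], ...]. A call has 1 to 20 rows; each row shifts and turns the pose as measured when the row begins; what a row does not reach is not made up. Full scale, the value 1, is 60 mm for a shift and 4 degrees for a turn. A row lasts 1/8 s, in which the tool goes at most 62.5 mm and 10.7 degrees, less where a joint would pass 70% of its speed; a pose out of reach is approached as far as the arm can. A call with a number of a shift or a turn outside -1 to 1 is refused whole. A call with a gripper value outside its range is refused whole. The fingers move at their own pace and stop on an object; "squeeze" is the grip in N (left out, the last holds). Time passes only in rows, so rows that do not move let the fingers close. It gives the time, the measured TCP pose, the force and the opening at its end, in the units of the state.
- bot.observe(): the state, without advancing time (a new reading comes with each control period).
- eyes.camera(name): name is "scene" or "top"; returns the picture (384x512x3 uint8, blue, green, red); there is no depth.
- eyes.camera_model(name): a dict with "fx", "fy", "cx", "cy" (pixels), "xyz" and "orientation" of the camera in the world. Camera axes: x right, y down, z forward; pixel columns grow to the right and rows downward; lengths in m; the calibration is good to about 2 mm. A picture is of the moment at which its call begins. camera_model takes no time and is no camera call.
- bot.close_job(): hands the job in, once; it reports no verdict.
The state is a dict: "time_s": time; "joints": joint angles; "qd": joint speeds; "joint_efforts": joint torques, N m; "ee_pos": TCP position; "orientation": TCP orientation; "ft_force": force on the tool from outside, world axes, zero at the start; "wrist_torque": the same for the moment, N m; "grip_width": finger opening in m.
Only numpy, scipy, OpenCV 4.12 (cv2) and the standard library are available. Lean on these libraries where they do the work, as an engineer would, in place of code of your own. Each camera call takes 0.05 s, during which the arm holds its last target. There are 200 camera calls.

### The job

Slide the brown sanding drum out through the open side of its slotted keeper (the yellow top plate traps it, so it cannot be lifted straight out) and push it onto the sander's splined spindle, rocking it round to and fro under pressure until the teeth mesh. Leave it upright and fully home on the spindle's collar, let go, and do not disturb the spare grey sleeve that stands on the table.

Things in the scene. Friction and masses are not known exactly. Their poses are not given: they have to be found in the camera images.
- drum_center (a point): Loose sanding drum, upright, about 0.35 kg: brown cylinder 60 mm diameter, 90 mm high, with a plain round aluminium neck 36 mm diameter, 60 mm long on top (150 mm in all); grip the neck. Point: on the axis, 75 mm above its underside; z axis towards the neck.
- drum_mouth (a point): Centre of the drum's underside, mouth of its bore (36 mm diameter, 90 mm deep), z axis towards the neck. 6 straight inner teeth 60 degrees apart fill its lowest 40 mm, 5.8 mm wide, tips on a 23.2 mm circle; where they point about the axis is not known. When home, this point lies on the seat point.
- keeper_slot (a point): Fixed keeper rack, plywood sides and low back, 90 x 96 mm, 104 mm high, no floor. Point: slot centre on top of its yellow plate; the drum stands below within 2 mm. Plate 9 mm thick, underside 5 mm above the brown body; neck stands 46 mm above the plate in a slot 46 mm wide, open to this frame's -x. Plate front edge 40 mm from the point: slide the drum 80 mm or more along -x, then lift.
- spindle_seat (a point): Point on the upright steel spindle's axis, at the top of the collar (48 mm diameter) on which the drum rests when home, 36 mm above the table; z up. From here rise 6 straight teeth (60 degrees apart, 5.2 mm wide, 30 mm over tips, core 20 mm) to 44 mm, then a plain round nose 20 mm in diameter to 53 mm, tapering to 10 mm at 70 mm.
- sander: Spindle sander: fixed green plate 220 x 200 mm, spindle in the middle; origin under it on the table. Where the spindle's teeth point is not tied to this frame; a 3 N m brake holds it. Over the nose the drum stops on the teeth, underside 44 mm above the collar, unless aligned within about 3.5 degrees; turned until it meshes, it slides down 44 mm.
- spare_center (a point): Spare dark grey sanding sleeve, 48 mm diameter, 110 mm high, standing loose on the table between keeper and sander; point at its centre. Leave it standing.
Not all that is in view belongs to the job. What is shaped like the part that bears drum_center but orange, pink or red is not meant.

How it is judged:
At the end, for the whole second after the job is handed in: The drum stands upright (within 0.06 rad), neck up, on the spindle axis (within 6 mm) with its underside on the collar (within 4 mm), released; the spare sleeve is within 40 mm of where it started (z of drum_center in the frame of spindle_seat between 0.071 and 0.079 m and horizontal distance between drum_center and spindle_seat below 0.006 m and angle between drum_center's own z axis and vertical below 0.06 rad and distance of spare_center from where it was at the start of the episode below 0.04 m); the robot touches nothing.
It fails at once if the spare sleeve is knocked over or pushed more than 40 mm (distance of spare_center from where it was at the start of the episode above 0.04 m or angle between spare_center's own z axis and vertical above 0.5 rad).
It also fails if it takes over 67 s, if anything falls off the work surface, if the arm or the gripper's body presses on something with over 40 N, if the wrist force passes 120 N, or if a joint passes its speed limit or range.

## Working session

There is one attempt and no reset: what is moved stays moved. The work goes in short steps, Python scripts to look and compute and a tool call to move; the robot and the scene stay as the last step left them, time stands still between calls to the robot, and variables do not carry over. Pictures are saved under pics/ and viewed, about 8 in all and at most 12, crops included, and the job is handed in when it is done.

Besides the shell and the picture viewer there is one more tool, called by a JSON object that holds its "api" and its "payload". play_rows: Moves the arm, as the interface text tells. Its arguments: {"type":"object","properties":{"increments":{"type":"array","items":{"type":"array","items":{"type":"number"}}},"squeeze":{"type":"number"}},"required":["increments"]}

```bash
mkdir -p pics
cat > h.py <<'E'
import numpy as np,cv2
from workcell import bot,eyes
def ray(n,u,v):
    m=eyes.camera_model(n);R=np.array(m["orientation"]);d=R@np.array([(u-m["cx"])/m["fx"],(v-m["cy"])/m["fy"],1]);return np.array(m["xyz"]),d
def at(n,u,v,z):
    o,d=ray(n,u,v);return o+d*(z-o[2])/d[2]
def proj(n,p):
    m=eyes.camera_model(n);R=np.array(m["orientation"]);c=R.T@(np.array(p)-m["xyz"]);return c[0]/c[2]*m["fx"]+m["cx"],c[1]/c[2]*m["fy"]+m["cy"]
E
python3 - <<'E'
from h import *
for n in("scene","top"):
    im=eyes.camera(n);cv2.imwrite(f"pics/{n}0.png",im);m=eyes.camera_model(n);print(n,m)
a=cv2.imread("pics/scene0.png");b=cv2.imread("pics/top0.png")
cv2.imwrite("pics/s0big.png",cv2.resize(a,(800,600),interpolation=3));cv2.imwrite("pics/t0big.png",cv2.resize(b,(800,600),interpolation=3))
print(bot.observe())
E
```

```text
scene {'fx': 393.0389162177621, 'fy': 393.0389162177621, 'cx': 259.7246665254715, 'cy': 190.59249966635434, 'xyz': array([ 1.1268027, -0.0279548,  0.9021992]), 'orientation': array([[-0.02507149,  0.83330779, -0.55224049],
       [ 0.99968383,  0.02195523, -0.0122557 ],
       [ 0.00191179, -0.55237316, -0.83359477]])}
top {'fx': 465.54612475309796, 'fy': 465.54612475309796, 'cx': 262.5719851312574, 'cy': 185.77307799407197, 'xyz': array([ 0.44969303, -0.0270854 ,  1.10070959]), 'orientation': array([[-0.00240556, -0.98704838,  0.16040484],
       [-0.99989482,  0.00466841,  0.0137317 ],
       [-0.01430269, -0.16035494, -0.98695579]])}
{'time_s': 0.1, 'joints': array([-1.23206782e+00,  2.21190257e-01,  1.52750510e+00, -1.49615450e-05,
        1.39472852e+00, -1.26092760e-01]), 'qd': array([-0.00105686, -0.00065047, -0.00105419,  0.00081078, -0.00131749,
        0.00097082]), 'joint_efforts': array([ 1.03895753e-03, -4.98242533e+01, -3.90547657e+01, -6.11190944e-05,
        5.69657321e-03, -1.35612243e-05]), 'ee_pos': array([ 0.27997767, -0.55817092,  0.23827756]), 'orientation': array([[-6.22389340e-04,  4.48264828e-01, -8.93900586e-01],
       [ 1.72228142e-03, -8.93898952e-01, -4.48265208e-01],
       [-9.99998323e-01, -1.81854386e-03, -2.15685005e-04]]), 'ft_force': array([ 0.72936931, -0.56503956, -0.68219874]), 'wrist_torque': array([-0.00549903,  0.00811791, -0.04196788]), 'grip_width': 0.08570903245849978}
```

View pics/s0big.png

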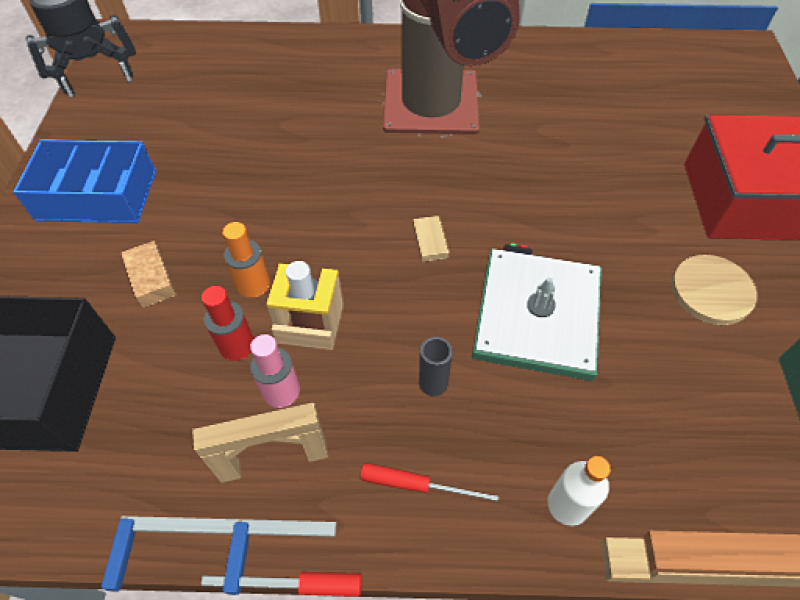

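View pics/t0big.png

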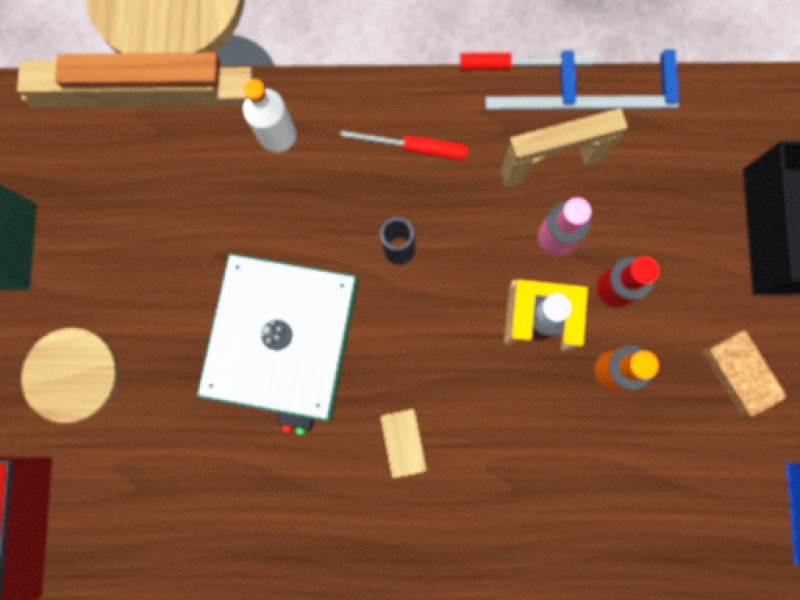

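The scene view shows the keeper at about (305,295), the spindle at (543,300), and the grey sleeve at (435,365). The candidates for the drum are orange (237,260), red (228,320), pink (273,370), and the one in the yellow keeper with an aluminium neck (300,280). Only the last is in the keeper and has an aluminium neck. I'll confirm with crops.

Run:
```python
import cv2,numpy as np
b=cv2.imread("pics/top0.png");a=cv2.imread("pics/scene0.png")
c1=cv2.resize(b[170:230,315:395],(400,300),interpolation=3)   # top keeper x5
c2=cv2.resize(b[185:245,137:217],(400,300),interpolation=3)   # top spindle x5
c3=cv2.resize(a[165:225,160:240],(400,300),interpolation=3)
c4=cv2.resize(a[170:230,310:390],(400,300),interpolation=3)
cv2.imwrite("pics/c0.png",np.vstack([np.hstack([c1,c2]),np.hstack([c3,c4])]))
```

```text
(no output)
```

View pics/c0.png

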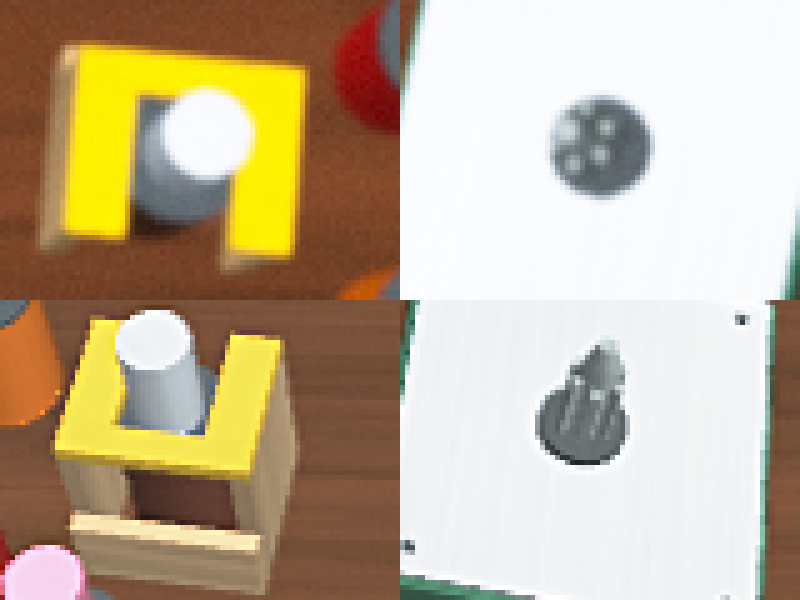

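Run:
```python
from h import *
f=lambda n,x,y,ox,oy,z:at(n,ox+(x-2)/5,oy+(y-2)/5,z).round(4)
print("neck",f("top",209,134,315,170,.15),f("scene",154,40,160,165,.15))
P=[f("top",x,y,315,170,.104) for x,y in((77,44),(308,67),(295,258),(63,236))];print("plate",P)
q=[f("top",x,y,315,170,.104) for x,y in((137,94),(128,238),(228,246))];print("slot",q)
Q=[f("scene",x,y,160,165,.104) for x,y in((88,20),(282,38),(252,172),(55,152))];print("plate sc",Q)
for P in(P,Q):
  c=np.mean(P,0);print(c)
print("spindle",f("top",202,147,137,185,.036),f("scene",182,122,310,170,.036))
b=at("top",398*.64,227*.64,.11);print("spare",b,at("scene",436*.64,349*.64,.11))
print("nose sc",f("scene",208,42,310,170,.106))
print("red/pink/orange tops",[at("top",u*.64,v*.64,.15).round(3) for u,v in((644,270),(577,211),(644,366))])
```

```text
neck [ 0.5812 -0.2067  0.15  ] [ 0.5817 -0.2043  0.15  ]
plate [array([ 0.6272, -0.1596,  0.104 ]), array([ 0.6166, -0.2591,  0.104 ]), array([ 0.5339, -0.2502,  0.104 ]), array([ 0.5437, -0.1515,  0.104 ])]
slot [array([ 0.6051, -0.1849,  0.104 ]), array([ 0.5427, -0.1792,  0.104 ]), array([ 0.5392, -0.2218,  0.104 ])]
plate sc [array([ 0.5368, -0.25  ,  0.104 ]), array([ 0.5455, -0.1509,  0.104 ]), array([ 0.6254, -0.1585,  0.104 ]), array([ 0.6165, -0.2547,  0.104 ])]
[ 0.58035 -0.2051   0.104  ]
[ 0.58105  -0.203525  0.104   ]
spindle [0.5579 0.1848 0.036 ] [0.5577 0.1864 0.036 ]
spare [0.70053462 0.00366151 0.11      ] [0.69087115 0.00690416 0.11      ]
nose sc [0.5558 0.1866 0.106 ]
red/pink/orange tops [array([ 0.63 , -0.323,  0.15 ]), array([ 0.711, -0.238,  0.15 ]), array([ 0.503, -0.317,  0.15 ])]
```

The crop confirms an aluminium neck in the yellow keeper with a brown body beneath, so that is the right drum. Both cameras agree on the positions: drum (0.581,-0.206), spindle (0.558,0.186). The slot opens along (-0.995,0.09). The present yaw suits the grasp, so I'll go above the drum.

{"api": "play_rows", "payload": {"increments": [[0,0,0,0.63,0.73,0,-1],[0,0,0,0.63,0.73,0,-1],[0,0,0,0.63,0.73,0,-1],[0,0,0,0.63,0.73,0,-1],[0,0,0,0.63,0.73,0,-1],[0,0,0,0.63,0.73,0,-1],[0,0,0,0.63,0.73,0,-1],[0,0,0,0.6,0.7,0,-1],[0,0,0,0,0,0,-1]], "squeeze": 100}}

```text
time_s: 1.23
ee_pos: [0.5851, -0.1963, 0.2334]
orientation: [[-0.005, 0.445, -0.896], [0.006, -0.896, -0.445], [-1.0, -0.008, 0.002]]
ft_force: [-1.1, -0.5, 1.3]
grip_width: 0.0853
```

{"api": "play_rows", "payload": {"increments": [[-0.08,-0.07,0,-0.07,-0.16,-0.2,-1],[0,0,0,0,0,-0.4,-1],[0,0,0,0,0,-0.3,-1],[0,0,0,0,0,0,-1]]}}

```text
time_s: 1.72
ee_pos: [0.5766, -0.2105, 0.1745]
orientation: [[-0.004, 0.442, -0.897], [-0.0, -0.897, -0.442], [-1.0, -0.001, 0.003]]
ft_force: [0.6, 0.4, -0.3]
grip_width: 0.0853
```

Run:
```python
from h import *
s=bot.observe();print(s["ee_pos"].round(4),s["orientation"][:,0].round(4))
a=eyes.camera("scene");b=eyes.camera("top")
c1=cv2.resize(b[150:240,305:405],(400,360),interpolation=3);c2=cv2.resize(a[135:225,150:250],(400,360),interpolation=3)
cv2.imwrite("pics/g1.png",np.hstack([c1,c2]))
```

```text
[ 0.5766 -0.2105  0.1745] [-3.6e-03 -2.0e-04 -1.0e+00]
```

View pics/g1.png

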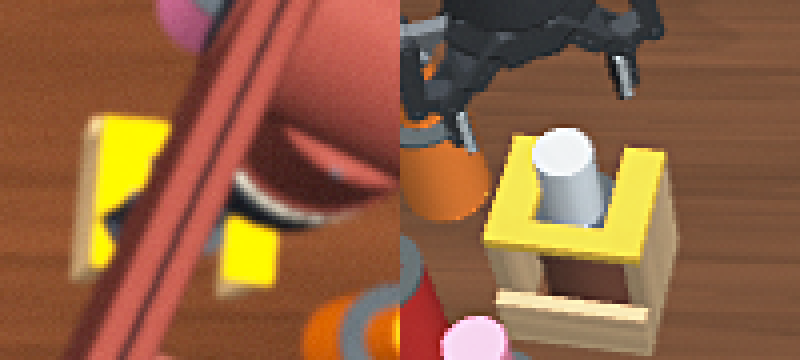

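Fingers straddle the neck (neck top at crop pixel (565,150)); the TCP is about 5 mm off in x and y, so I'll correct it while descending.

{"api": "play_rows", "payload": {"increments": [[0,-0.05,0,0.07,0.07,-0.3,-1],[0,0,0,0,0,-0.3,-1],[0,0,0,0,0,-0.2,-1],[0,0,0,0,0,0,-1]]}}

```text
time_s: 2.33
ee_pos: [0.583, -0.2065, 0.1265]
orientation: [[0.005, 0.442, -0.897], [-0.003, -0.897, -0.442], [-1.0, 0.005, -0.003]]
ft_force: [-0.5, 0.3, 0.4]
grip_width: 0.0855
```

{"api": "play_rows", "payload": {"increments": [[0.03,0.04,0,-0.02,0,-0.08,-1],[0,0,0,0,0,0,-0.3],[0,0,0,0,0,0,0.3],[0,0,0,0,0,0,1],[0,0,0,0,0,0,1],[0,0,0,0,0,0,1],[0,0,0,0,0,0,1],[0,0,0,0,0,0,1],[0,0,0,0,0,0,1]]}}

```text
time_s: 3.45
ee_pos: [0.5825, -0.2066, 0.1229]
orientation: [[0.004, 0.442, -0.897], [-0.001, -0.897, -0.442], [-1.0, 0.003, -0.003]]
ft_force: [0.1, 0.9, -0.5]
grip_width: 0.034
```

{"api": "play_rows", "payload": {"increments": [[0,0,0,0,0,0.035,1],[0,0,0,0,0,0,1],[0,0,0,-0.15,0.014,0,1],[0,0,0,-0.15,0.014,0,1],[0,0,0,-0.15,0.014,0,1]]}}

```text
time_s: 4.08
ee_pos: [0.5532, -0.2036, 0.1239]
orientation: [[0.002, 0.443, -0.897], [-0.0, -0.897, -0.443], [-1.0, 0.001, -0.001]]
ft_force: [0.4, 0.2, -2.7]
grip_width: 0.0337
```

{"api": "play_rows", "payload": {"increments": [[0,0,0,-0.2,0.018,0,1],[0,0,0,-0.2,0.018,0,1],[0,0,0,-0.2,0.018,0,1],[0,0,0,-0.2,0.018,0,1],[0,0,0,-0.2,0.018,0,1],[0,0,0,0,0,0,1]]}}

```text
time_s: 4.82
ee_pos: [0.4876, -0.1977, 0.1241]
orientation: [[0.002, 0.442, -0.897], [-0.0, -0.897, -0.442], [-1.0, 0.001, -0.001]]
ft_force: [-0.4, 0.5, -2.3]
grip_width: 0.0334
```

{"api": "play_rows", "payload": {"increments": [[0,0,0,0,0,0.4,1],[0,0,0,0,0,0.7,1],[0,0,0,0,0,0.7,1],[0,0,0,0,0,0.35,1],[0,0,0,0.07,0.4,0,1],[0,0,0,0.14,0.75,0,1],[0,0,0,0.14,0.75,0,1],[0,0,0,0.14,0.75,0,1],[0,0,0,0.14,0.75,0,1],[0,0,0,0.14,0.75,0,1],[0,0,0,0.14,0.75,0,1],[0,0,0,0.14,0.75,0,1],[0,0,0,0.07,0.4,0,1],[0,0,0,0,0,0,1],[0,0,0,0,0,0,1]]}}

```text
time_s: 6.7
ee_pos: [0.5591, 0.1768, 0.2599]
orientation: [[0.012, 0.44, -0.898], [-0.002, -0.898, -0.44], [-1.0, 0.007, -0.01]]
ft_force: [-0.1, -1.0, -1.5]
grip_width: 0.0339
```

{"api": "play_rows", "payload": {"increments": [[0.02,0.12,0,-0.02,0.14,-0.05,1],[0,0,0,0,0,0,1],[0,0,0,0,0,0,1]]}}

```text
time_s: 7.08
ee_pos: [0.558, 0.1835, 0.2567]
orientation: [[0.003, 0.438, -0.899], [-0.0, -0.899, -0.438], [-1.0, 0.002, -0.003]]
ft_force: [0.4, 0.2, -2.7]
grip_width: 0.0336
```

Run:
```python
from h import *
s=bot.observe();print(s["ee_pos"].round(4),s["orientation"][:,0].round(4))
t=s["ee_pos"][2]
for z in(t-.123,t-.123+.09): print(proj("scene",[*s["ee_pos"][:2],z]))
a=eyes.camera("scene")
cv2.imwrite("pics/h1.png",cv2.resize(a[110:220,300:410],(800,600) and (600,600),interpolation=3))
```

```text
[0.558  0.1835 0.2567] [ 3.4e-03 -4.0e-04 -1.0e+00]
(np.float64(352.2653420713726), np.float64(172.0762702456178))
(np.float64(360.2578217802047), np.float64(148.21573497447227))
```

View pics/h1.png

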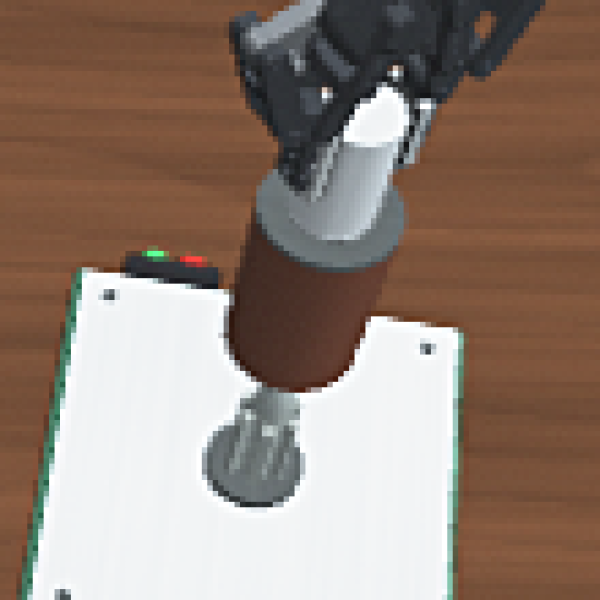

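Run:
```python
from h import *
k=600/110
def ext(x,y,z,r):
    t=np.linspace(0,2*np.pi,200)
    P=np.array([proj("scene",[x+r*np.cos(a),y+r*np.sin(a),z]) for a in t]);P=(P-[300,110]+.5)*k
    return P.min(0).round(1),P.max(0).round(1)
print("toprim",ext(.558,.1835,.2237,.03));print("botrim",ext(.558,.1835,.1337,.03))
print("collar",ext(.5577,.1858,.036,.024));print("necktop",ext(.558,.1835,.2837,.018))
print("sens 5mm y",ext(.558,.1885,.1337,.03)," x",ext(.563,.1835,.1337,.03))
```

```text
toprim (array([257.6, 155.5]), array([405.6, 269. ]))
botrim (array([219.9, 287.7]), array([356.1, 396.9]))
collar (array([202.3, 419.6]), array([302.6, 503.1]))
necktop (array([317.8,  76.8]), array([412.1, 146.7]))
sens 5mm y (array([231.1, 288. ]), array([367.4, 397.1]))  x (array([220.8, 296.5]), array([357.4, 406.3]))
```

Run:
```python
from h import *
from scipy.optimize import least_squares
im=eyes.camera("scene");cv2.imwrite("pics/h1raw.png",im)
a=im.astype(int)
for r in (170,174,178): print(r,a[r,336:372].sum(1))
for c in (344,348,352,356,360): print(c,a[170:188,c].sum(1))
print("collar rows");
for r in (190,194,198): print(r,a[r,332:362].sum(1))
for c in(342,346,350):print(c,a[194:208,c].sum(1))
```

```text
170 [727 731 736 750 743 353  95 138 143 153 145 155 147 150 160 160 173 167
 169 175 176 180 183 189 197 201 209 210 210 191 122 764 760 740 740 741]
174 [728 732 731 733 762 607 221 100 140 151 152 153 159 160 164 163 166 173
 171 180 184 191 192 199 203 208 213 196 144 670 762 740 733 734 735 734]
178 [728 732 728 728 729 729 743 765 744 329  84 129 152 152 166 169 172 174
 182 186 189 201 201 202 194 172 118 665 763 747 734 731 731 734 735 733]
344 [143 144 144 145 140 122  85 221 744 763 746 737 684 432 336 465 413 367]
348 [147 158 154 152 159 155 160 161 152 120 239 319 329 318 320 317 315 385]
352 [173 157 161 163 166 171 172 168 172 163 152 225 534 517 494 468 460 467]
356 [176 180 182 185 184 184 187 189 189 186 161 287 765 753 737 741 740 737]
360 [197 197 195 203 203 210 202 206 194 145 466 765 743 731 731 731 731 731]
collar rows
190 [727 731 731 732 739 764 619 333 310 329 292 297 429 364 317 298 355 358
 457 371 288 361 725 755 735 734 728 729 732 732]
194 [731 733 731 741 765 470 273 330 338 284 377 446 360 324 332 346 360 429
 327 288 427 360 295 560 753 740 729 731 733 731]
198 [733 731 731 734 748 765 444 179 321 343 337 336 331 346 352 342 332 330
 329 334 330 312 401 759 747 732 729 731 731 731]
342 [377 421 385 342 337 349 316 155 744 761 734 731 731 731]
346 [332 346 343 345 352 344 346 345 127 708 755 734 731 731]
350 [327 301 290 330 329 339 335 257 488 765 744 734 731 731]
```

```bash
cat >> h.py <<'E'
from scipy.optimize import least_squares
def fit(pts,z,r,x0,n="scene"):
    W=np.array([at(n,u,v,z)[:2] for u,v in pts])
    s=least_squares(lambda p:np.hypot(*(W-p).T)-r,x0);return s.x.round(4),(s.fun*1000).round(1)
E
python3 - <<'E'
from h import *
B=[(341.3,174),(364.6,174),(344.8,178),(362.6,178),(344,177.3),(348,179.6),(352,181.2),(356,181.3),(360,179.9)]
print(fit(B,.1337,.03,[.558,.185]));print(fit(B,.1357,.03,[.558,.185]))
C=[(336.9,194),(354.5,194),(338.3,190),(353.5,190),(338.6,198),(342,200.6),(346,201.6),(350,200.8)]
print(fit(C,.036,.024,[.558,.185]))
E
```

```text
(array([0.5547, 0.1846]), array([-0.2, -0.7, -0.1, -0.2, -0.3, -0.8,  0.6,  0.7, -0. ]))
(array([0.5561, 0.184 ]), array([-0.2, -0.8, -0.2, -0.2, -0.3, -0.7,  0.7,  0.8,  0. ]))
(array([0.5574, 0.1862]), array([-0.2, -1.5, -1.7,  0.8,  0.3,  0.4,  0. , -1.1]))
```

{"api": "play_rows", "payload": {"increments": [[0,0.03,0,0.03,0.03,-0.1,1],[0,0,0,0,0,-0.15,1],[0,0,0,0,0,-0.15,1],[0,0,0,0,0,-0.1,1],[0,0,0,0,0,-0.1,1],[0,0,0,0,0,0,1]]}}

```text
time_s: 7.92
ee_pos: [0.5593, 0.1851, 0.2171]
orientation: [[-0.001, 0.437, -0.899], [-0.001, -0.899, -0.437], [-1.0, 0.0, 0.001]]
ft_force: [-0.5, -1.0, -1.8]
grip_width: 0.0343
```

{"api": "play_rows", "payload": {"increments": [[0,0,0,0,0,-0.08,1],[0,0,0,0,0,-0.07,1],[0,0,0,0,0,-0.06,1],[0,0,0,0,0,-0.04,1],[0,0,0,0,0,0,1]]}}

```text
time_s: 8.55
ee_pos: [0.56, 0.1853, 0.2025]
orientation: [[0.002, 0.437, -0.899], [-0.0, -0.899, -0.437], [-1.0, 0.001, -0.001]]
ft_force: [-0.8, -0.5, -0.6]
grip_width: 0.034
```

{"api": "play_rows", "payload": {"increments": [[0,0,0,0,0,-0.05,1],[0,0,0,0,0,-0.05,1],[0,0,0,0,0,0,1]]}}

```text
time_s: 8.93
ee_pos: [0.5611, 0.1858, 0.2021]
orientation: [[0.005, 0.438, -0.899], [0.001, -0.899, -0.438], [-1.0, 0.002, -0.005]]
ft_force: [-2.3, -0.8, -2.2]
grip_width: 0.0333
```

{"api": "play_rows", "payload": {"increments": [[0,0.05,0.5,-0.02,0,-0.12,1],[0,0,0.5,0,0,-0.12,1],[0,0,0.5,0,0,-0.12,1],[0,0,0.5,0,0,-0.12,1],[0,0,0.5,0,0,-0.12,1],[0,0,0.5,0,0,-0.12,1]]}}

```text
time_s: 9.68
ee_pos: [0.5628, 0.1888, 0.1708]
orientation: [[0.011, 0.622, -0.783], [0.01, -0.783, -0.622], [-1.0, -0.001, -0.014]]
ft_force: [-11.5, 1.3, 38.8]
grip_width: 0.0338
```

{"api": "play_rows", "payload": {"increments": [[-0.08,0.1,0,-0.05,-0.04,0,1],[0,0,0,0,0,0,1]]}}

```text
time_s: 9.93
ee_pos: [0.561, 0.1879, 0.1709]
orientation: [[0.007, 0.622, -0.783], [0.008, -0.783, -0.622], [-1.0, -0.002, -0.01]]
ft_force: [-2.3, 1.9, 1.2]
grip_width: 0.0339
```

Run:
```python
from h import *
s=bot.observe();print(s["ee_pos"].round(4),s["orientation"][:,0].round(4),s["ft_force"].round(1),s["wrist_torque"].round(2))
a=eyes.camera("scene")
cv2.imwrite("pics/i1.png",cv2.resize(a[110:220,300:410],(600,600),interpolation=3))
k=600/110
for z in(.036,.0478):
    P=np.array([proj("scene",[.5577+.03*np.cos(t),.186+.03*np.sin(t),z]) for t in np.linspace(0,6.28,99)]);P=(P-[300,110]+.5)*k;print(z,P.min(0),P.max(0))
```

```text
[0.561  0.1879 0.1709] [ 0.007   0.0075 -0.9999] [-2.3  1.9  1.2] [ 0.43  0.38 -0.64]
0.036 [190.25615783 409.51390109] [315.55453386 513.82458406]
0.0478 [194.2077763  395.77335473] [320.72754116 500.65065962]
```

View pics/i1.png

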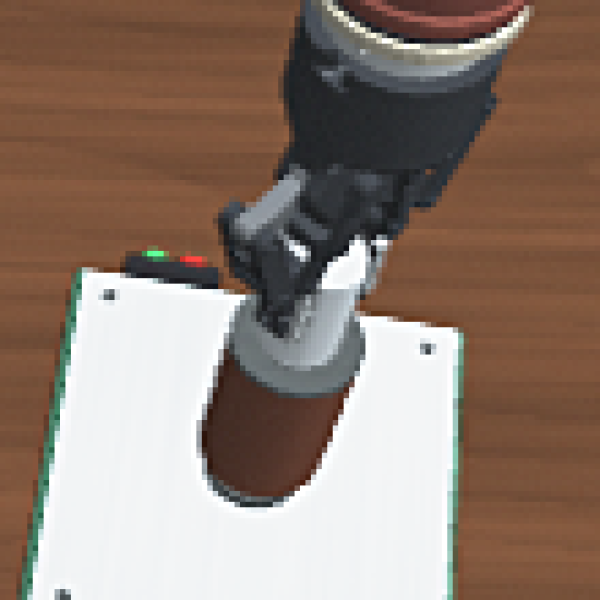

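The drum meshed and dropped to about 10 mm above the collar (collar still visible under the brown at y≈500). I'll square it up and press with a small to-and-fro rock.

{"api": "play_rows", "payload": {"increments": [[-0.12,0.1,-0.25,0,-0.04,-0.05,1],[-0.05,0.05,-0.25,0,0,-0.1,1],[0,0,0.2,0,0,-0.1,1],[0,0,0,0,0,0,1]]}}

```text
time_s: 10.48
ee_pos: [0.5623, 0.1889, 0.1628]
orientation: [[-0.0, 0.606, -0.795], [0.001, -0.795, -0.606], [-1.0, -0.001, -0.001]]
ft_force: [-5.5, -0.4, -1.7]
grip_width: 0.0339
```

{"api": "play_rows", "payload": {"increments": [[0,0,-0.15,-0.03,-0.02,-0.08,1],[0,0,0.15,0,0,-0.08,1],[0,0,-0.15,0,0,-0.08,1],[0,0,0,0,0,0,1]]}}

```text
time_s: 10.98
ee_pos: [0.5616, 0.1884, 0.1592]
orientation: [[0.003, 0.599, -0.801], [0.002, -0.801, -0.599], [-1.0, 0.0, -0.004]]
ft_force: [-2.2, 1.1, -10.6]
grip_width: 0.0337
```

{"api": "play_rows", "payload": {"increments": [[0,0,0.15,0,0,-0.1,1],[0,0,-0.15,0,0,-0.12,1]]}}

```text
time_s: 11.22
ee_pos: [0.5634, 0.1892, 0.159]
orientation: [[0.007, 0.599, -0.801], [0.003, -0.801, -0.599], [-1.0, 0.002, -0.008]]
ft_force: [-24.1, -3.8, 48.7]
grip_width: 0.0336
```

{"api": "play_rows", "payload": {"increments": [[0,0,0,0,0,0,1],[0,0,0,0,0,0,1]]}}

```text
time_s: 11.48
ee_pos: [0.5614, 0.1885, 0.1592]
orientation: [[0.003, 0.6, -0.8], [0.001, -0.8, -0.6], [-1.0, 0.001, -0.003]]
ft_force: [-2.3, 1.5, 0.5]
grip_width: 0.0341
```

Run:
```python
from h import *
s=bot.observe();print(s["ee_pos"].round(4),s["orientation"][:,0].round(4),s["ft_force"].round(1),s["wrist_torque"].round(2))
a=eyes.camera("scene")
cv2.imwrite("pics/j1.png",cv2.resize(a[110:220,300:410],(600,600),interpolation=3))
```

```text
[0.5614 0.1885 0.1592] [ 0.0033  0.0012 -1.    ] [-2.3  1.5  0.5] [ 0.43  0.43 -0.22]
```

View pics/j1.png

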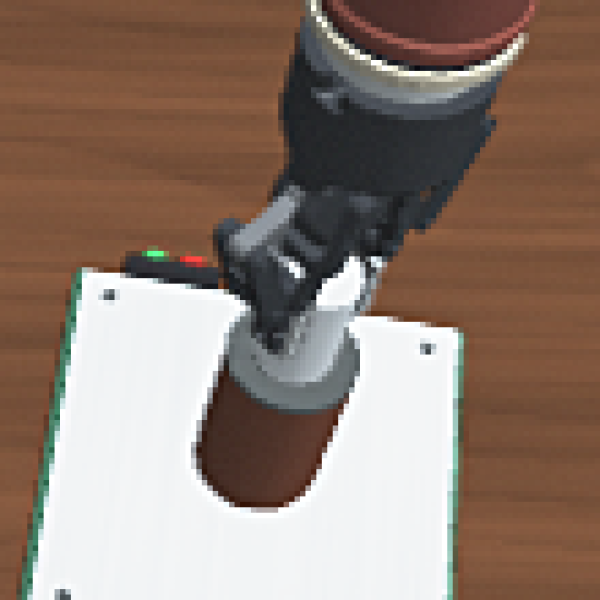

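The collar is now covered (brown bottom edge at y≈511, predicted 513 for home). A 49 N press stops solid at the expected TCP height of 0.159. I'll release and lift.

{"api": "play_rows", "payload": {"increments": [[0,0,0,-0.01,0,0,0.3],[0,0,0,0,0,0,-0.4],[0,0,0,0,0,0,-1],[0,0,0,0,0,0,-1],[0,0,0,0,0,0,-1],[0,0,0,0,0,0,-1],[0,0,0,0,0,0,-1],[0,0,0,0,0,0.3,-1],[0,0,0,0,0,0.6,-1],[0,0,0,0,0,0.8,-1],[0,0,0,-0.7,0,0.5,-1],[0,0,0,-0.8,0,0,-1],[0,0,0,-0.8,0,0,-1],[0,0,0,0,0,0,-1],[0,0,0,0,0,0,-1]]}}

```text
time_s: 13.4
ee_pos: [0.4231, 0.1874, 0.3056]
orientation: [[0.02, 0.601, -0.799], [0.002, -0.8, -0.601], [-1.0, 0.01, -0.018]]
ft_force: [-0.5, 0.5, 0.0]
grip_width: 0.0857
```

Run:
```python
from h import *
s=bot.observe();print(s["ee_pos"].round(4),s["ft_force"].round(1),s["grip_width"])
a=eyes.camera("scene");cv2.imwrite("pics/kraw.png",a)
k=400/80;c=cv2.resize(a[140:220,300:380],(560,560),interpolation=3)
k=7
for z,r in((.036,.03),(.126,.03),(.186,.018)):
    P=np.array([proj("scene",[.5577+r*np.cos(t),.186+r*np.sin(t),z]) for t in np.linspace(0,6.28,99)]);P=(P-[300,140]+.5)*k
    cv2.polylines(c,[P.astype(np.int32)],True,(0,255,0),1)
d=cv2.resize(a[190:280,250:300],(240,432),interpolation=3);d=np.vstack([d,np.zeros((128,240,3),np.uint8)])
cv2.imwrite("pics/k1.png",np.hstack([c,d]))
```

```text
[0.4231 0.1874 0.3056] [-0.5  0.5  0. ] 0.08568587601754725
```

View pics/k1.png

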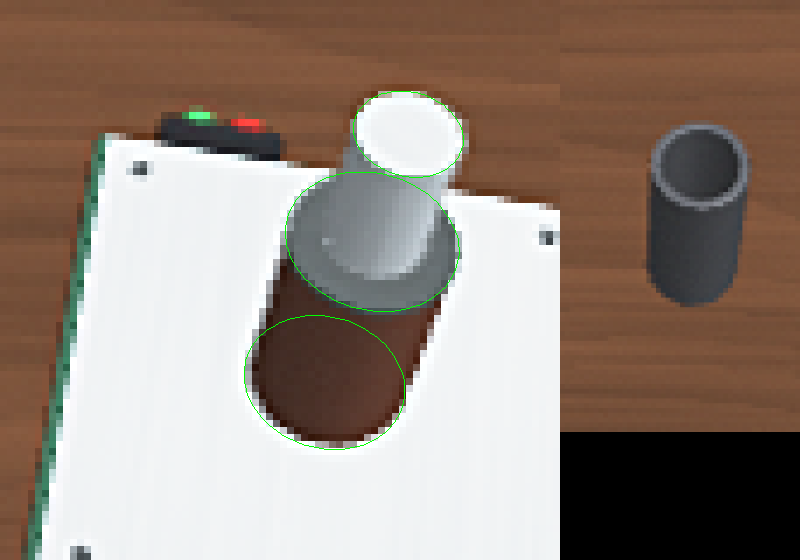

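The drum rims match the predicted home outlines to within about 1 px (neck top at (408,133), bottom rim at y≈447). The sleeve is still standing and the gripper is clear.

```bash
python3 -c "
from workcell import bot
print(bot.close_job())"
```

```text
the job is handed in; nothing more can be done
None
```

The drum is on the sander spindle, fully home on the collar and released. I handed the job in at about 13.5 s of the 67 s allowed; no verdict came back.

I gripped the neck and lifted the drum about 1 mm. I slid it about 95 mm out of the keeper's open side, carried it over the nose and turned it under pressure. It meshed within about 12 degrees and stopped roughly 10 mm above the collar. Squaring it up with a few small rocks under light pressure brought it down.

Last checks:
- **Seating:** a 49 N press stopped firm with the TCP at 0.159 m, the height expected for home.
- **Position and tilt:** after release, the drum's rims matched the predicted home outline to about 1 px (2–3 mm), and it stands upright. That check came from the scene camera only.
- **Sleeve:** the spare sleeve looks upright where it was, but I did not re-measure its position. The arm never came near it.
- **Gripper:** it is open and clear of everything, with the wrist force at zero.

None of the last checks failed. While the drum was going down, the TCP drifted about 3 mm sideways, with a side force of about 24 N. This eased to a few newtons before I let go.

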